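# Fit the stop collar to the jam filler's piston rod

### The job

The jam filler is being put back together after washing: draw the clevis pin out of the top of its piston rod, lay it fully down in the notched pin rest on the lid and let go of it. Then take the spring collar by its two finger tabs, squeeze it fully open over the top of the rod, slide it down level and without forcing it to the lower of the two grooves, and finish while still holding it there squeezed open, so that I can turn the rod before it snaps in. Leave the pump lever, the jam jar, the tape roll and the loose bun where they are.

Things in the scene. Friction and masses are not known exactly. Their poses are not given: they have to be found in the camera images.
- filler: jam filler, fixed: steel base 170 x 140 mm, upright cylinder, round lid 128 mm across whose top is 125 mm above the worktop, nozzle low on its -x side (reaching 120 mm out). Origin: on the cylinder's vertical axis at worktop height; x points from the nozzle side to the back, z up. On the axis a 24 mm round piston rod rises from the lid; its end is a flat tang 14 mm (x) by 19 mm (y)
- rod_top (a point): centre of the rod's upper end (top of the tang), 79 mm above the lid, 204 mm above the worktop; the tang is 24 mm high
- bore (a point): centre of the level cross bore through the tang, 8.2 mm wide, along the filler's x axis, 67 mm above the lid
- groove (a point): point on the rod's axis at mid height of the lower groove, 149 mm above the worktop. Grooves are 19 mm in diameter and 14 mm high, centred 24 mm (lower) and 44 mm (upper) above the lid
- notch (a point): on the parked pin's axis, midway between the two cheeks of the pin rest on the lid, 10 mm to -x and 48 mm to -y of the rod, 33.5 mm above the lid. Cheeks: 3 mm steel, centred 11 mm either side along the filler's x, each with a U notch 11 mm wide, open at the top, floor 3.5 mm below this point, cheek tops 10.5 mm above it. The pin lies along the filler's x, knob to -x
- pin: loose clevis pin, 35 to 60 g: steel shank 7 mm thick and 46 mm long, round black knob 16 mm across and 18 mm long. Origin: on its axis where shank meets knob; x runs along the shank to its tip. At the start it sits in the bore, knob on the filler's -x side, 4 mm clear of the tang, and is drawn straight out towards the filler's -x, by 40 mm to come free
- pin_knob (a point): middle of the pin's knob, on its axis, 9 mm behind the pin's origin (x = -9 mm)
- pin_seat (a point): point on the pin's axis 16 mm from the knob along the shank; comes to notch when the pin is parked
- collar: loose spring collar of bare steel, 64 to 104 g, flat on the worktop: two half-ring jaws 6 mm high on an upright pivot pin with a coil spring, two upright finger tabs behind the pivot. Origin: on the axis of the ring (bore 21 mm closed, 29 mm outside), at its underside; z up, x from tabs to ring; pivot at x = -23 mm. Fully open it clears the rod by about 2 mm all round, centred; no side entry
- collar_axis (a point): point on the collar's ring axis at mid height of the jaws, 3 mm above the underside
- collar_tabs (a point): midway between the two tabs at rest, 24 mm above the underside, at x = -60 mm. Tabs: upright plates 17 mm long (x), 4 mm thick, 38 mm high, 50 mm over their outsides at rest. Squeezed fully (5 N starts, 12 N holds, then a stop) they are parallel, 18 mm over their outsides, middles at x = -64 mm: fingers closing on them push the free collar about 5 mm forward (+x)
- collar_left (a joint): angle of the left (+y) jaw: 0 closed, 0.32 rad fully open; both jaws open equally
- collar_right (a joint): angle of the right (-y) jaw: 0 closed, 0.32 rad fully open
- lever: bystander: the filler's pump lever, a steel bar with forked end and black grip, 270 mm long, lying at the back left; origin under its bar's middle, x towards the grip
- jam_jar: bystander: glass jam jar, 65 mm across, 94 mm high, to the back right of the filler; origin at the centre of its underside
- tape_roll: bystander: roll of brown tape lying flat, 70 mm across, 19 mm high; it and the collar lie on opposite sides of the filler, either way round; origin at the centre of its underside
- loose_bun: bystander: sugared bun, 93 mm across, 52 mm high, on the worktop near the front edge; origin at the centre of its underside

How it is judged:
By the outcome, as a careful person would: the job done as asked, in the order asked, and still so for the second after the job is handed in, while the arm keeps its last pose, push and grip.
It also fails if it takes over 58 s, if anything falls off the work surface, if the arm or the gripper's body presses on something with over 40 N, if the wrist force passes 120 N, or if a joint passes its speed limit or range.

### The arm

A 6-joint arm with a two-finger parallel gripper is mounted at the origin on a cart in front of the work surface, level with it; the furniture and walls round the work are solid. World frame = base frame: x ahead of the robot, y to its left, z up, the work surface at z = 0. Lengths are in m, angles in rad, forces in N, time in s.
With the tool pointing down it reaches from about 0.225 to 0.875 m from the base axis. Payload 3.4 kg.
Tool frame: the origin (TCP) lies midway between the tips of the shut fingers; the grasp point (between the pads) lies 19 mm behind it; z points along the fingers, y is the line along which they close (so a half turn about z gives the same grasp; the last joint's range is limited). The gripper opens to 85 mm and grips with 20 to 120 N. Pads are 22 mm wide; open, the fingers measure 114 mm over their backs; the gripper's body (76 mm by 85 mm) begins 54 mm behind the grasp point. The pads swing forward as they close: fully open they stand 13 mm farther back than shut.
Start: joints at [1.162, 0.276, 1.505, -0, 1.361, -0.121], TCP at [0.163, 0.551, 0.231] pointing down, gripper open.
Joint ranges: [-2.89, 2.89], [-0.75, 2.08], [0.22, 2.7], [-1.18, 4.32], [0.11, 2.71], [-2.7, 2.7]. Speed limits (rad/s): [2.57, 2.57, 3.14, 3.14, 3.14, 3.14].

### API

Orientations are given as a unit quaternion [x, y, z, w].
In Python, from station import * gives the robot as it stands.
- The arm moves only by the tool play_rows, never from a script. Its argument "plan" is a list that holds one entry, the list of rows, each a list of 7 numbers: the turn, a rotation vector about the tool's x, y, z in degrees, then the shift along the tool's x, y, z in cm, then the opening in per cent of the stroke, from 0 (shut) to 100 (fully open). In form: [[[ax, ay, az, dx, dy, dz, claw], ...]]. A call has 1 to 5 rows; each row is the pose to reach, as a shift and turn from the pose commanded when the call began, along the tool's axes at that moment; what a row does not reach only later rows make up. A row lasts 1/8 s, in which the tool goes at most 62.5 mm and 10.7 degrees, less where a joint would pass 70% of its speed; a pose out of reach is approached as far as the arm can. A call with a gripper value outside its range is refused whole. The fingers move at their own pace and stop on an object; "squeeze" is the grip in N (left out, the last holds). Time passes only in rows, so rows that repeat a pose let the fingers close. It gives the time, the measured TCP pose, the force, the opening and the grip force at its end, in the units of the state.
- observe(): the state, without advancing time (a new reading comes with each control period).
- capture(name): name is "scene" or "top" or "wrist"; returns the picture (420x560x3 uint8, red, green, blue); there is no depth.
- camera_params(name): a dict with "vertical_fov" (degrees; the focal length in pixels is half the picture's height over the tangent of half this angle, whatever the lens; pixels are square), "cx", "cy" (the principal point, pixels), "R" (3x3) and "t" (3): a world point X has camera coordinates R X + t; the wrist camera has in their place "mount" (4x4, takes a point from camera to tool coordinates, whose origin is the TCP and whose axes are the flange's). Camera axes: x right, y down, z forward; pixel columns grow to the right and rows downward; lengths in m; the calibration is good to about 2 mm. A picture is of the moment at which its call begins: read the wrist's pose just before it. camera_params takes no time and is no camera call.
- hand_in(): hands the job in; it is judged then, once.
The state is a dict: "t": time; "joint_pos": joint angles; "qd": joint speeds; "joint_torque": joint torques, N m; "tool_pos": TCP position; "ee_rot": TCP orientation; "wrist_force": force on the tool from outside, world axes, zero at the start; "torque": the same for the moment, N m; "grip_width": opening from 0.0 (shut) to 1.0 (fully open); "grasp_force": force on a finger pad.
Only numpy, scipy, OpenCV 4.12 (cv2) and the standard library are available. Lean on these libraries where they do the work, as an engineer would, in place of code of your own. Each camera call takes 0.05 s, during which the arm holds its last target. There are 200 camera calls.

## Working session

There is one attempt and no reset: what is moved stays moved. The work goes in short steps, Python scripts to look and compute and a tool call to move; the robot and the scene stay as the last step left them, time stands still between calls to the robot, and variables do not carry over. Pictures are saved under pics/ and viewed, at most 10 in all, crops included, and the job is handed in when it is done.

Besides the shell and the picture viewer there is one more tool, called after ">>>" as name([rows], argument=value, ...), one row to a line, values as JSON. play_rows: Moves the arm, as the interface text tells. Its arguments: {"type":"object","properties":{"plan":{"type":"array"},"squeeze":{"type":"number"}},"required":["plan"]}

```bash
mkdir -p pics; ls; python3 - <<'E'
from station import *
import cv2,numpy as np
np.set_printoptions(precision=4,suppress=True)
print(observe())
a=capture("scene");b=capture("top")
for n in("scene","top","wrist"):print(n,camera_params(n))
cv2.imwrite("pics/scene0.png",a[:,:,::-1]);cv2.imwrite("pics/top0.png",b[:,:,::-1])
E
```

```text
pics
{'t': 0.0, 'joint_pos': array([ 1.162 ,  0.2766,  1.5062,  0.    ,  1.3607, -0.121 ]), 'qd': array([-0.0005,  0.0006,  0.0007,  0.0017, -0.001 , -0.0008]), 'joint_torque': array([ -0.0005, -41.6774, -24.5801,  -0.0001,   0.0111,   0.    ]), 'tool_pos': array([0.163 , 0.5509, 0.2304]), 'ee_rot': array([ 0.1434,  0.9897, -0.0009, -0.0002]), 'wrist_force': array([-0.663 ,  0.0472, -0.1059]), 'torque': array([0.0562, 0.0326, 0.0325]), 'grasp_force': 0.0, 'grip_width': 0.9988307949454942}
scene {'vertical_fov': 48.72899254188377, 'cx': 281.4161752995404, 'cy': 204.50332504209905, 'R': array([[ 0.6724, -0.7401,  0.009 ],
       [-0.4579, -0.4255, -0.7806],
       [ 0.5816,  0.5208, -0.625 ]]), 't': array([-0.3987,  0.3709,  0.8429])}
top {'vertical_fov': 45.53084547886057, 'cx': 278.18318027770056, 'cy': 210.43041396121578, 'R': array([[-0.0523, -0.9986, -0.0023],
       [-0.9768,  0.0516, -0.2079],
       [ 0.2078, -0.0086, -0.9781]]), 't': array([0.017 , 0.5763, 1.3067])}
wrist {'vertical_fov': 70.05179221079518, 'cx': 275.45111468175577, 'cy': 208.06565938692302, 'mount': array([[ 0.0004, -0.951 , -0.3091,  0.0798],
       [ 1.    ,  0.0001,  0.0007, -0.0003],
       [-0.0007, -0.3091,  0.951 , -0.1421],
       [ 0.    ,  0.    ,  0.    ,  1.    ]])}
```

View pics/scene0.png

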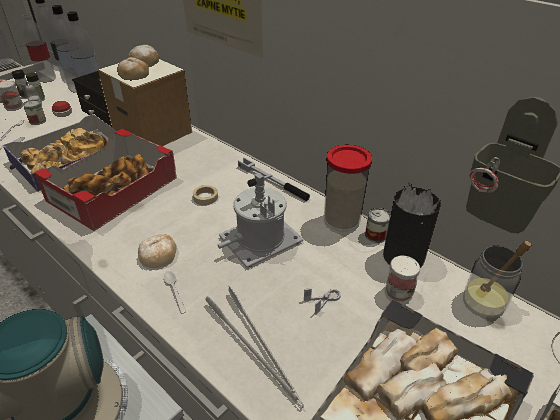

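View pics/top0.png

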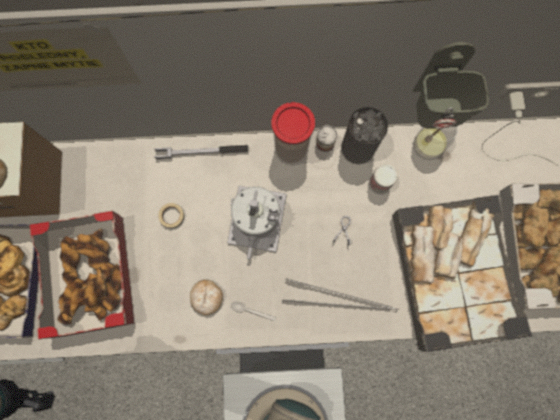

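The scene view shows the filler at (262,222) with its nozzle to the lower left, and the collar at (320,298). In the top view the filler lid is at (255,210), the nozzle tip at (250,260), and the collar ring at (345,223) with its tabs at about (335,245) and (348,247). The tape is to the left and the bun to the lower left.

```bash
cat > h.py <<'E'
import numpy as np,cv2
from scipy.spatial.transform import Rotation as Rot
from station import *
np.set_printoptions(precision=4,suppress=True)
def cam(n,st=None):
    p=camera_params(n);f=210/np.tan(np.radians(p["vertical_fov"]/2))
    if n=="wrist":
        T=np.eye(4);T[:3,:3]=Rot.from_quat(st["ee_rot"]).as_matrix();T[:3,3]=st["tool_pos"]
        C=T@p["mount"];R=C[:3,:3].T;t=-R@C[:3,3]
    else:R,t=np.array(p["R"]),np.array(p["t"])
    return f,p["cx"],p["cy"],R,t
def proj(c,X):
    f,cx,cy,R,t=c;q=np.atleast_2d(X)@R.T+t
    return np.c_[cx+f*q[:,0]/q[:,2],cy+f*q[:,1]/q[:,2]]
def ray(c,uv):
    f,cx,cy,R,t=c;d=R.T@np.array([(uv[0]-cx)/f,(uv[1]-cy)/f,1]);return -R.T@t,d
def plane(c,uv,z):
    o,d=ray(c,uv);return o+d*(z-o[2])/d[2]
def tri(c1,u1,c2,u2):
    A=[];b=[]
    for c,u in((c1,u1),(c2,u2)):
        o,d=ray(c,u);d/=np.linalg.norm(d);P=np.eye(3)-np.outer(d,d);A.append(P);b.append(P@o)
    return np.linalg.lstsq(np.vstack(A),np.hstack(b),rcond=None)[0]
def tools(st,v):return Rot.from_quat(st["ee_rot"]).as_matrix().T@v
E
python3 - <<'E'
from h import *
a=cv2.imread("pics/scene0.png");b=cv2.imread("pics/top0.png")
def cr(i,x,y,w=80,h=60):return cv2.resize(i[y:y+h,x:x+w],(400,300),interpolation=cv2.INTER_CUBIC)
cv2.imwrite("pics/c0.png",np.vstack([np.hstack([cr(b,215,175,120,90),cr(b,305,200)]),np.hstack([cr(a,210,160,120,90),cr(a,285,270)])]))
t=cam("top")
for n,u,z in(("lid",(255,210),.125),("noz",(250,260),.03),("ring",(345,223),.006),("tabm",(341.5,246),.03),("tape",(171,215),.02),("bun",(206,296),.03)):print(n,plane(t,u,z))
E
```

```text
lid [0.567  0.0475 0.125 ]
noz [0.4484 0.0708 0.03  ]
ring [ 0.5417 -0.2005  0.006 ]
tabm [ 0.4737 -0.1823  0.03  ]
tape [0.5878 0.288  0.02  ]
bun [0.3575 0.1933 0.03  ]
```

View pics/c0.png

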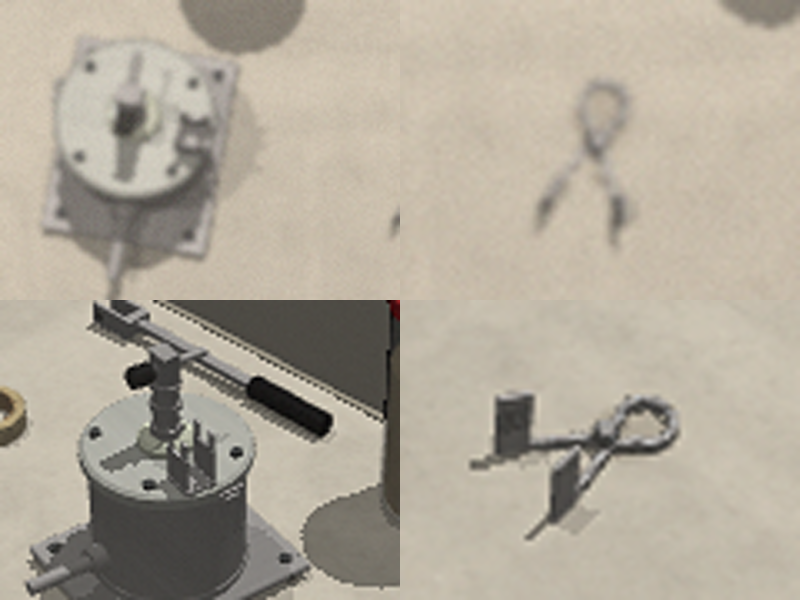

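The filler axis is at about (0.567, 0.047), with yaw about -12° from the nozzle and base edges. The pin knob faces the robot and the rest's cheeks are on the -y side. The collar's ring is at about (0.54, -0.20) with yaw about -15°, tabs towards the robot. The tool already has nearly the right yaw, so I'll go to a spot in front of the filler and look with the wrist camera.

>>> play_rows([
  [[0, 0, 0, -4, -4, -4, 100], [0, 0, 0, -8, -8, -7, 100], [0, 0, 0, -12.5, -11.5, -7, 100], [0, 0, 0, -17, -15.5, -7, 100], [0, 0, 0, -21, -19, -7, 100]],
])

```text
t: 0.72
tool_pos: [0.3113, 0.3076, 0.3012]
ee_rot: [0.143, 0.99, -0.0, 0.0]
wrist_force: [1.0, 0.1, -0.5]
grip_width: 0.998
grasp_force: 0.0
```

>>> play_rows([
  [[0, 0, 0, -4.5, -4, 0, 100], [0, 0, 0, -9, -8, 0, 100], [0, 0, 0, -13, -12, 0, 100], [0, 0, -2, -17, -15.5, 0, 100], [0, 0, -4, -21, -19, 0, 100]],
])

```text
t: 1.35
tool_pos: [0.4585, 0.0661, 0.3011]
ee_rot: [0.108, 0.994, 0.0, -0.0]
wrist_force: [0.5, -0.3, -0.5]
grip_width: 0.999
grasp_force: 0.0
```

>>> play_rows([
  [[0, 0, 0, 0, 0, 0, 100], [0, 0, 0, 0, 0, 0, 100]],
])

```text
t: 1.6
tool_pos: [0.4575, 0.068, 0.3008]
ee_rot: [0.109, 0.994, 0.0, -0.001]
wrist_force: [-0.0, -0.2, -0.1]
grip_width: 1.0
grasp_force: 0.0
```

```bash
python3 - <<'E'
from h import *
s=observe();i=capture("wrist");print(s["t"],s["tool_pos"],s["ee_rot"],s["joint_pos"])
cv2.imwrite("pics/w1.png",i[:,:,::-1]);np.save("w1.npy",dict(p=s["tool_pos"],q=s["ee_rot"]))
c=cam("wrist",s);x=Rot.from_euler("z",-12,degrees=True).as_matrix()
P=np.array([.567,.0475,0])+np.array([[0,0,.204],[-.02,0,.192],[-.01,-.048,.1585],[0,0,.125]])@x.T
print(proj(c,P))
E
```

```text
1.6 [0.4575 0.068  0.3008] [ 0.1092  0.994   0.0003 -0.0009] [-0.0038  0.0704  1.5943  0.0008  1.4785 -1.3557]
[[279.428  321.3036]
 [279.1552 295.8995]
 [234.7585 286.1502]
 [278.5275 277.6063]]
```

View pics/w1.png

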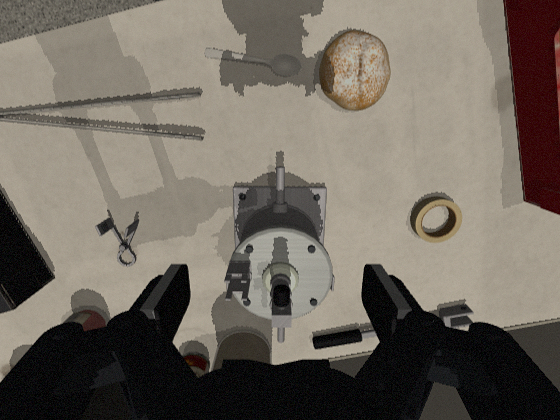

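The wrist view shows the lid centred near (282,273), the tang's top at about (282,322), the knob at (282,295), the cheeks at (238,280), and the nozzle vertical at (280,175). The predictions were within about 3 px. Next I'll measure the lid, tang, knob and cheeks more closely.

```bash
python3 - <<'E'
from h import *
i=cv2.imread("pics/w1.png");d=np.load("w1.npy",allow_pickle=True).item()
c=cam("wrist",dict(tool_pos=d["p"],ee_rot=d["q"]))
hsv=cv2.cvtColor(i,cv2.COLOR_BGR2HSV)
# lid outline: brightish, less saturated than table
roi=np.zeros(i.shape[:2],np.uint8);roi[225:325,225:342]=1
m=((hsv[...,1]<38)&(hsv[...,2]>135)&(roi>0)).astype(np.uint8)*255
cs,_=cv2.findContours(cv2.morphologyEx(m,cv2.MORPH_OPEN,np.ones((3,3))),cv2.RETR_EXTERNAL,cv2.CHAIN_APPROX_NONE)
k=max(cs,key=cv2.contourArea)
pts=np.array([plane(c,p[0],.125)[:2] for p in k])
# RANSAC-ish trimmed circle of r=64mm
from scipy.optimize import least_squares
r=least_squares(lambda v:np.hypot(*(pts-v).T)-.064,pts.mean(0),loss="cauchy",f_scale=.001)
print("lid",len(k),r.x,np.median(np.abs(r.fun)))
# dark knob
dm=((i.max(2)<45)).astype(np.uint8);dm[:270]=0;dm[312:]=0;dm[:,:260]=0;dm[:,305:]=0
n,l,s,ce=cv2.connectedComponentsWithStats(dm);print("dark",s[1:],ce[1:])
cv2.imwrite("pics/w1c.png",np.hstack([cv2.resize(i[150:350,215:350],None,fx=3,fy=3,interpolation=cv2.INTER_CUBIC),cv2.cvtColor(cv2.resize(m[225:325,225:342],None,fx=3,fy=3),cv2.COLOR_GRAY2BGR)[:0].reshape(0,351,3) if 0 else np.zeros((600,1,3),np.uint8)]))
E
```

```text
lid 561 [0.5692 0.0444] 0.012662938539917429
dark [[275 275   2   1   2]
 [278 275   2   1   2]
 [281 274   1   2   2]
 [285 276   1   1   1]
 [287 277   2   2   2]
 [271 278   3   3   4]
 [272 279  18  33 401]
 [284 281   1   1   1]
 [274 282   2   1   2]
 [287 283   1   1   1]
 [271 290   1   1   1]
 [270 293   1   1   1]
 [287 307   2   2   2]
 [290 309   1   1   1]
 [276 310   2   1   2]
 [279 310   1   2   2]
 [281 310   3   2   4]
 [285 311   1   1   1]
 [287 311   1   1   1]
 [290 311   1   1   1]] [[275.5    275.    ]
 [278.5    275.    ]
 [281.     274.5   ]
 [285.     276.    ]
 [287.5    277.5   ]
 [272.     278.75  ]
 [280.409  295.1397]
 [284.     281.    ]
 [274.5    282.    ]
 [287.     283.    ]
 [271.     290.    ]
 [270.     293.    ]
 [287.5    307.5   ]
 [290.     309.    ]
 [276.5    310.    ]
 [279.     310.5   ]
 [282.25   310.5   ]
 [285.     311.    ]
 [287.     311.    ]
 [290.     311.    ]]
```

View pics/w1c.png

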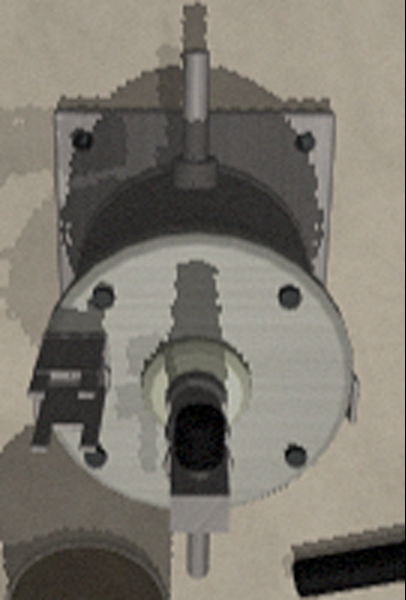

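The crop shows the knob centred at (281.7,295.3), the tang's top face at (281.7,321), and the shank tip at (281,341). The lid holes lie on level rows, so the filler yaw equals the tool yaw of about -12.5°. The rest's cheeks are at about (238,282).

```bash
python3 - <<'E'
from h import *
d=np.load("w1.npy",allow_pickle=True).item()
s=dict(tool_pos=d["p"],ee_rot=d["q"]);c=cam("wrist",s)
g=lambda u,v,z:plane(c,(215+u/3,150+v/3),z)
tang=g(200,513,.204);knob=g(200,436,.192)
H=np.array([g(*p,.125)[:2] for p in((103,296),(289,296),(95,457),(295,456))])
print("tang",tang,"knob",knob,"holes",H.mean(0),H[1]-H[0],H[3]-H[2],"deg",np.degrees(np.arctan2(*(H[0]-H[1])))," ",np.degrees(np.arctan2(*(H[2]-H[3]))))
print("lid front/back",g(200,233,.125),g(200,508,.125),"mid",(g(200,233,.125)+g(200,508,.125))/2)
x=np.r_[Rot.from_euler("z",-12.5,degrees=True).as_matrix()[:,0]]
print("dist tang-knob along x",(tang-knob)@x)
T=np.r_[tang[:2],0]-.024*x+[0,0,.196-.019]
print("TCP target for knob",T,"tool shift",tools(s,T-s["tool_pos"])*100)
E
```

```text
tang [0.5671 0.0497 0.204 ] knob [0.5473 0.0542 0.192 ] holes [0.5656 0.0498] [0.0157 0.0706] [0.0175 0.0809] deg -167.44799075906187   -167.76837319794333
lid front/back [0.5046 0.0648 0.125 ] [0.6266 0.0385 0.125 ] mid [0.5656 0.0517 0.125 ]
dist tang-knob along x 0.02029105275419998
TCP target for knob [0.5437 0.0549 0.177 ] tool shift [-8.7174  0.5855 12.3678]
```

Everything agrees: the axis is at (0.567, 0.0497), yaw is -12.4°, and the knob is 20.3 mm from the tang centre against 20 expected. Now I'll grasp the knob.

>>> play_rows([
  [[0, 0, 0, -4, 0.3, 2, 100], [0, 0, 0, -8.7, 0.6, 4, 100], [0, 0, 0, -8.7, 0.6, 8.5, 100], [0, 0, 0, -8.7, 0.6, 12.3, 100], [0, 0, 0, -8.7, 0.6, 12.3, 100]],
], squeeze=40)

```text
t: 2.28
tool_pos: [0.5413, 0.0565, 0.1757]
ee_rot: [0.108, 0.994, -0.0, -0.004]
wrist_force: [0.3, -0.4, 0.6]
grip_width: 1.001
grasp_force: 0.0
```

>>> play_rows([
  [[0, 0, 0, 0, 0, 0, 40], [0, 0, 0, 0, 0, 0, 30], [0, 0, 0, 0, 0, 0, 0], [0, 0, 0, 0, 0, 0, 0], [0, 0, 0, 0, 0, 0, 0]],
], squeeze=20)

```text
t: 2.9
tool_pos: [0.5446, 0.0547, 0.179]
ee_rot: [0.109, 0.994, 0.0, 0.001]
wrist_force: [-0.7, -0.5, 2.7]
grip_width: 0.173
grasp_force: 19.7
```

>>> play_rows([
  [[0, 0, 0, 0, 0, 0, 0], [0, 0, 0, 0.8, 0, 0, 0], [0, 0, 0, 2.2, 0, 0, 0], [0, 0, 0, 3.6, 0, 0, 0], [0, 0, 0, 5, 0, 0, 0]],
], squeeze=40)

```text
t: 3.52
tool_pos: [0.4931, 0.0661, 0.1777]
ee_rot: [0.109, 0.994, 0.0, -0.001]
wrist_force: [-0.6, 0.7, -0.2]
grip_width: 0.168
grasp_force: 39.0
```

>>> play_rows([
  [[0, 0, 0, 0.5, 0, -1, 0], [0, 0, 0, 0.5, 0, -1, 0]],
])

```text
t: 3.78
tool_pos: [0.4908, 0.0669, 0.1893]
ee_rot: [0.109, 0.994, 0.0, 0.001]
wrist_force: [0.3, 0.0, -0.9]
grip_width: 0.169
grasp_force: 39.0
```

```bash
python3 - <<'E'
from h import *
s=observe();i=capture("wrist");print(s["t"],s["tool_pos"],s["ee_rot"],s["wrist_force"],s["grip_width"])
np.save("w2.npy",dict(p=s["tool_pos"],q=s["ee_rot"]))
cv2.imwrite("pics/w2f.png",i[:,:,::-1])
cv2.imwrite("pics/w2.png",cv2.resize(i[210:410,150:410,::-1],None,fx=3,fy=3,interpolation=cv2.INTER_CUBIC))
E
```

```text
3.775 [0.4908 0.0669 0.1893] [0.1086 0.9941 0.0002 0.001 ] [ 0.2992  0.0254 -0.8782] 0.16850661754772456
```

View pics/w2.png

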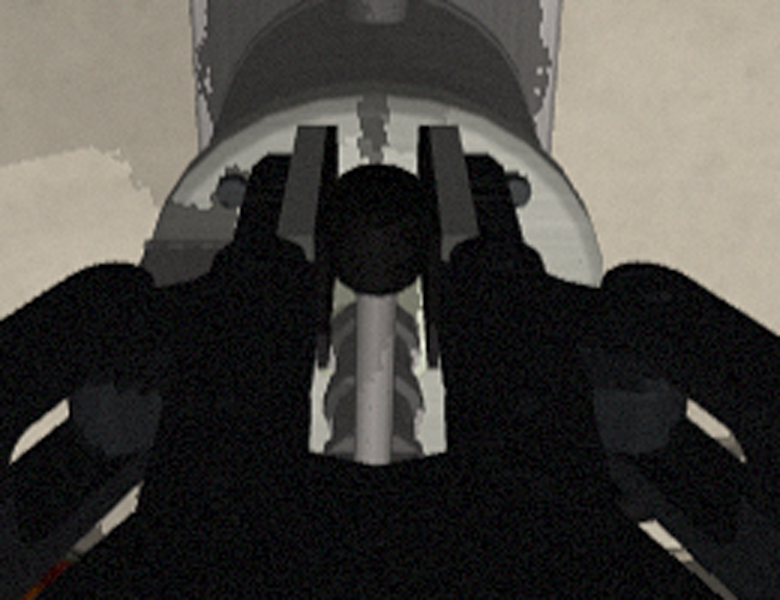

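The pin is out and straight in the grip: knob at about crop (378,230), shank pointing ahead, rod visible beyond it. Next I'll move sideways, then forward, to hover above the rest.

>>> play_rows([
  [[0, 0, 0, 0, -2.5, 0, 0], [0, 0, 0, 0, -4.85, 0, 0], [0, 0, 0, -2, -4.85, 0, 0], [0, 0, 0, -4, -4.85, 0, 0], [0, 0, 0, -4, -4.85, 0, 0]],
])

```text
t: 4.45
tool_pos: [0.5215, 0.0105, 0.188]
ee_rot: [0.109, 0.994, 0.0, 0.001]
wrist_force: [-0.8, 0.6, -0.5]
grip_width: 0.163
grasp_force: 39.1
```

>>> play_rows([
  [[0, 0, 0, 0, 0, 0, 0], [0, 0, 0, 0, 0, 0, 0]],
])

```text
t: 4.7
tool_pos: [0.5185, 0.0111, 0.1881]
ee_rot: [0.109, 0.994, 0.0, -0.0]
wrist_force: [0.4, -0.1, -1.0]
grip_width: 0.167
grasp_force: 39.1
```

```bash
python3 - <<'E'
from h import *
s=observe();i=capture("wrist");b=capture("scene");print(s["t"],s["tool_pos"],s["ee_rot"],s["wrist_force"],s["grip_width"])
A=np.array([.5667,.0497,0]);M=Rot.from_euler("z",-12.5,degrees=True).as_matrix()
print("filler TCP",M.T@(s["tool_pos"]-A))
S=cam("scene");W=cam("wrist",s)
P=A+np.array([[-.01,-.048,.1585],[0.001,-.048,.169],[-.021,-.048,.169],[0,0,.204]])@M.T
print(proj(S,P),proj(W,P))
cv2.imwrite("pics/p3.png",np.hstack([cv2.resize(i[220:370,200:350,::-1],(600,600),interpolation=cv2.INTER_CUBIC)[:,100:500],cv2.resize(b[160:235,235:285,::-1],(400,600),interpolation=cv2.INTER_CUBIC)]))
E
```

```text
4.7 [0.5185 0.0111 0.1881] [ 0.1086  0.9941  0.0001 -0.0004] [ 0.39   -0.1066 -1.0142] 0.1668164669410543
filler TCP [-0.0387 -0.0481  0.1881]
[[266.8416 202.2507]
 [270.7812 196.9675]
 [262.7659 200.3354]
 [258.6505 174.6539]] [[275.7314 284.397 ]
 [275.7388 308.6199]
 [275.7818 278.1629]
 [367.6265 349.0193]]
```

View pics/p3.png

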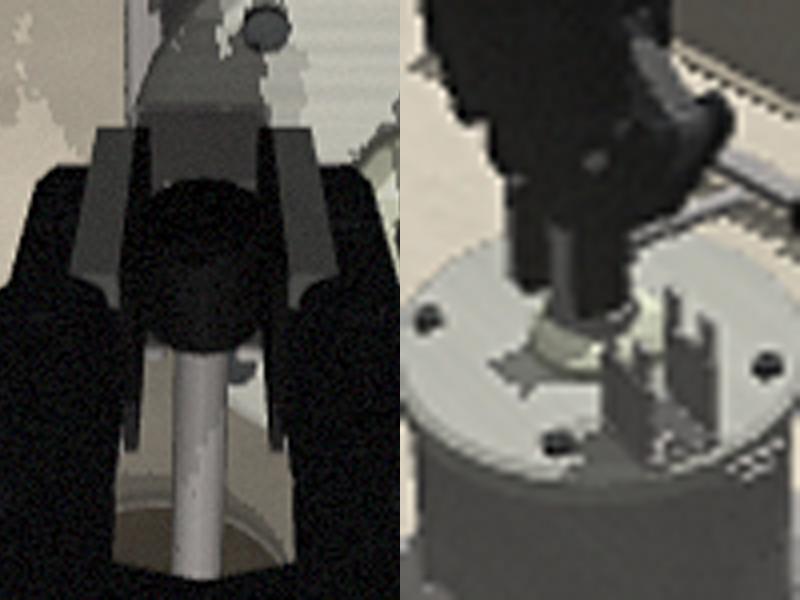

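The wrist crop (left) shows the near cheek's face at crop columns 150-255, centred under the shank at about 203, so sideways alignment is good. In the scene crop (right) the cheeks are at about (628,350) and (692,305), empty. I'll check the along-axis position of the cheeks numerically against w1.

```bash
python3 - <<'E'
from h import *
A=np.array([.5667,.0497,0]);M=Rot.from_euler("z",-12.5,degrees=True).as_matrix()
P=A+np.array([[-.0225,-.048,.125],[-.0225,-.048,.155],[-.0225,-.048,.169],[-.0005,-.048,.125],[-.0005,-.048,.155],[-.0005,-.048,.169],[.0025,-.048,.169]])@M.T
d=np.load("w1.npy",allow_pickle=True).item()
W=cam("wrist",dict(tool_pos=d["p"],ee_rot=d["q"]))
print("w1crop",(proj(W,P)-[215,150])*3)
s=observe();print("now crop",(proj(cam("wrist",s),P)-[225,220])*4)
print("scene crop",(proj(cam("scene"),P)-[235,160])*8+[400,0])
E
```

```text
w1crop [[ 74.2087 330.9442]
 [ 64.9077 370.1499]
 [ 59.9853 390.8988]
 [ 76.2372 380.1426]
 [ 67.2997 422.7758]
 [ 62.5816 445.2822]
 [ 62.9271 452.52  ]]
now crop [[202.9073  99.712 ]
 [203.2176 177.6573]
 [203.3956 222.3421]
 [202.7716 203.5661]
 [203.0525 293.4823]
 [203.2124 344.6867]
 [203.1885 360.6951]]
scene crop [[620.266  443.3657]
 [618.5384 363.0155]
 [617.7112 324.5386]
 [682.8266 415.977 ]
 [682.2106 335.8984]
 [681.9157 297.5608]
 [690.5772 293.9214]]
```

The cheek predictions match to about 1 mm. Lowering the pin.

>>> play_rows([
  [[0, 0, 0, -0.15, 0, 1.2, 0], [0, 0, 0, -0.15, 0, 2.4, 0], [0, 0, 0, -0.15, 0, 3.4, 0], [0, 0, 0, -0.15, 0, 4, 0], [0, 0, 0, -0.15, 0, 4.1, 0]],
])

```text
t: 5.42
tool_pos: [0.5204, 0.0104, 0.1467]
ee_rot: [0.109, 0.994, 0.0, -0.0]
wrist_force: [0.2, -0.3, -0.9]
grip_width: 0.166
grasp_force: 39.1
```

>>> play_rows([
  [[0, 0, 0, 0, 0, 0.1, 0], [0, 0, 0, 0, 0, 0.2, 0], [0, 0, 0, 0, 0, 0.2, 0]],
])

```text
t: 5.8
tool_pos: [0.5209, 0.0104, 0.146]
ee_rot: [0.109, 0.994, 0.0, 0.001]
wrist_force: [-1.3, -0.1, 3.6]
grip_width: 0.16
grasp_force: 39.5
```

Contact came at the expected floor height. Releasing gently.

>>> play_rows([
  [[0, 0, 0, 0, 0, 0.1, 25], [0, 0, 0, 0, 0, 0.1, 35], [0, 0, 0, 0, 0, 0.1, 45], [0, 0, 0, 0, 0, 0.1, 45], [0, 0, 0, 0, 0, 0.1, 45]],
])

```text
t: 6.42
tool_pos: [0.5207, 0.0104, 0.1443]
ee_rot: [0.109, 0.994, 0.0, 0.0]
wrist_force: [0.4, -0.0, -0.0]
grip_width: 0.448
grasp_force: 0.0
```

>>> play_rows([
  [[0, 0, 0, 0, 0, -2, 45], [0, 0, 0, 0, 0, -6, 45], [0, 0, 0, 4, 0, -10, 60], [0, 0, 0, 8, 0, -12, 100], [0, 0, 0, 8, 0, -12, 100]],
])

```text
t: 7.05
tool_pos: [0.4411, 0.0282, 0.2663]
ee_rot: [0.108, 0.994, 0.0, 0.002]
wrist_force: [0.7, 0.1, -0.0]
grip_width: 0.984
grasp_force: 0.0
```

>>> play_rows([
  [[0, 0, 0, 0, 0, 0, 100], [0, 0, 0, 0, 0, 0, 100]],
])

```text
t: 7.3
tool_pos: [0.4431, 0.0275, 0.2634]
ee_rot: [0.109, 0.994, 0.0, -0.001]
wrist_force: [-0.7, 0.1, 0.3]
grip_width: 0.999
grasp_force: 0.0
```

```bash
python3 - <<'E'
from h import *
s=observe();i=capture("wrist");b=capture("scene");print(s["t"],s["tool_pos"],s["ee_rot"])
np.save("w4.npy",dict(p=s["tool_pos"],q=s["ee_rot"]))
cv2.imwrite("pics/w4f.png",i[:,:,::-1]);cv2.imwrite("pics/s4f.png",b[:,:,::-1])
A=np.array([.5667,.0497,0]);M=Rot.from_euler("z",-12.5,degrees=True).as_matrix()
P=A+np.array([[-.053,-.048,.1585],[-.026,-.048,.1585],[.020,-.048,.1585],[0,0,.204]])@M.T
print((proj(cam("wrist",s),P)-[215,190])*3,(proj(cam("scene"),P)-[225,160])*6+[400,0])
cv2.imwrite("pics/p4.png",np.hstack([cv2.resize(i[190:350,215:348,::-1],(400,480),interpolation=cv2.INTER_CUBIC),cv2.resize(b[160:240,225:292,::-1],(400,480),interpolation=cv2.INTER_CUBIC)]))
E
```

```text
7.3 [0.4431 0.0275 0.2634] [ 0.1089  0.9941  0.     -0.0006]
[[182.9482 245.9703]
 [182.8779 320.7758]
 [182.767  438.7183]
 [354.3084 496.2345]] [[555.8905 293.896 ]
 [616.0531 268.3589]
 [715.3936 226.1919]
 [601.9027  87.9235]]
```

View pics/p4.png

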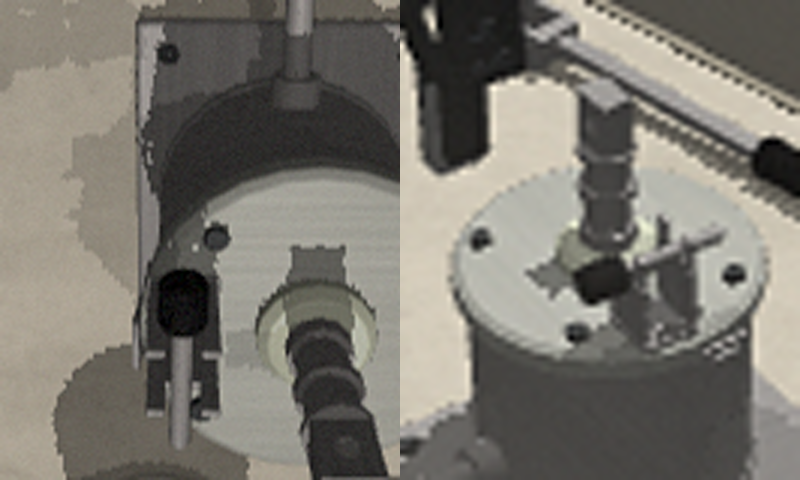

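The pin lies in both notches: knob at left-crop (183,302), tip at (180,447). In the scene crop it is level, from (600,280) to (720,235), and released. Next is the collar.

>>> play_rows([
  [[0, 0, 0, -0.8, -5, 0, 100], [0, 0, 0, -1.6, -10, 2, 100], [0, 0, 0, -2.4, -15, 4, 100], [0, 0, 0, -2.9, -19, 6.3, 100], [0, 0, 0, -2.9, -19, 6.3, 100]],
])

```text
t: 8.02
tool_pos: [0.4288, -0.1661, 0.1989]
ee_rot: [0.111, 0.994, 0.001, -0.002]
wrist_force: [0.4, 1.0, 0.1]
grip_width: 0.999
grasp_force: 0.0
```

>>> play_rows([
  [[0, 0, 0, 0, 0, 0, 100], [0, 0, 0, 0, 0, 0, 100]],
])

```text
t: 8.28
tool_pos: [0.4303, -0.1632, 0.2018]
ee_rot: [0.108, 0.994, 0.0, 0.0]
wrist_force: [0.1, -0.2, -0.1]
grip_width: 1.0
grasp_force: 0.0
```

```bash
python3 - <<'E'
from h import *
s=observe();i=capture("wrist");print(s["t"],s["tool_pos"],s["ee_rot"])
np.save("w5.npy",dict(p=s["tool_pos"],q=s["ee_rot"]));cv2.imwrite("pics/w5f.png",i[:,:,::-1])
print(proj(cam("wrist",s),[[.5417,-.2005,.006],[.48,-.184,.03]]))
cv2.imwrite("pics/w5.png",cv2.resize(i[120:320,180:380,::-1],(600,600),interpolation=cv2.INTER_CUBIC))
E
```

```text
8.275 [ 0.4303 -0.1632  0.2018] [0.1081 0.9941 0.0001 0.0005]
[[265.624  272.6208]
 [266.9492 233.7601]]
```

View pics/w5.png

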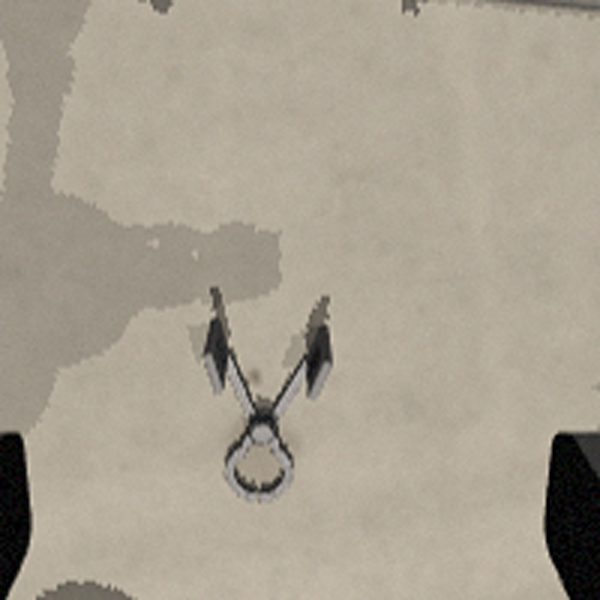

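The collar crop shows the ring's bore centred at (259,467), the pivot at (262,430), and the tab tops as lit strips at about (213,371) and (320,370).

```bash
python3 - <<'E'
from h import *
d=np.load("w5.npy",allow_pickle=True).item();s=dict(tool_pos=d["p"],ee_rot=d["q"]);c=cam("wrist",s)
g=lambda u,v,z:plane(c,(180+u/3,120+v/3),z)
ring=g(259,467,.004);L=g(213,371,.038);R=g(320,370,.038);m=(L+R)/2;piv=g(262,430,.02)
a=ring-m;print(ring,m,"tab sep",np.linalg.norm(L-R),"dist",np.linalg.norm(a[:2]),"yaw",np.degrees(np.arctan2(a[1],a[0])),"yaw tabs",np.degrees(np.arctan2((L-R)[1],(L-R)[0]))-90,"piv dist",np.linalg.norm((ring-piv)[:2]))
b=ring-piv;print("yaw piv",np.degrees(np.arctan2(b[1],b[0])))
cur=Rot.from_quat(d["q"]).as_matrix();print("tool y yaw",np.degrees(np.arctan2(cur[1,1],cur[0,1]))-90)
for y in(-16,-14):
  x=np.r_[np.cos(np.radians(y)),np.sin(np.radians(y)),0];T=ring-.062*x;T[2]=.005+.0;print(y,T,tools(s,T-d["p"])*100)
E
```

```text
[ 0.5473 -0.2009  0.004 ] [ 0.4887 -0.1836  0.038 ] tab sep 0.0398299315804681 dist 0.06117842008721171 yaw -16.436254069404225 yaw tabs -191.83041868372322 piv dist 0.0265325296045404
yaw piv -16.51199736621096
tool y yaw -12.411432519944
-16 [ 0.4877 -0.1838  0.005 ] [-6.0319 -0.7836 19.6856]
-14 [ 0.4872 -0.1859  0.005 ] [-6.0221 -0.9998 19.6855]
```

>>> play_rows([
  [[0, 0, 3.6, -3, -0.4, 4, 100], [0, 0, 3.6, -6, -0.8, 9, 100], [0, 0, 3.6, -6, -0.8, 14, 100], [0, 0, 3.6, -6, -0.8, 18, 100], [0, 0, 3.6, -6, -0.8, 19.5, 100]],
], squeeze=30)

```text
t: 8.95
tool_pos: [0.4858, -0.1833, 0.0046]
ee_rot: [0.139, 0.99, 0.001, -0.002]
wrist_force: [-0.7, -0.8, 1.5]
grip_width: 0.995
grasp_force: 0.0
```

>>> play_rows([
  [[0, 0, 0, 0, 0, 0, 90], [0, 0, 0, 0, 0, 0, 70], [0, 0, 0, 0, 0, 0, 60], [0, 0, 0, 0, 0, 0, 50], [0, 0, 0, 0, 0, 0, 40]],
])

```text
t: 9.57
tool_pos: [0.4874, -0.1854, 0.0085]
ee_rot: [0.14, 0.99, -0.001, 0.001]
wrist_force: [-2.7, 1.3, 9.6]
grip_width: 0.404
grasp_force: 8.9
```

>>> play_rows([
  [[0, 0, 0, 0, 0, 0, 30], [0, 0, 0, 0, 0, 0, 20], [0, 0, 0, 0, 0, 0, 0], [0, 0, 0, 0, 0, 0, 0], [0, 0, 0, 0, 0, 0, 0]],
])

```text
t: 10.2
tool_pos: [0.4878, -0.1852, 0.009]
ee_rot: [0.14, 0.99, -0.0, 0.002]
wrist_force: [-2.4, 2.7, 13.7]
grip_width: 0.2
grasp_force: 29.3
```

Fully squeezed, at about 17 mm. Lifting, then checking how the collar sits.

>>> play_rows([
  [[0, 0, 0, 0, 0, -1, 0], [0, 0, 0, 0, 0, -4, 0], [0, 0, 0, 0, 0, -8, 0], [0, 0, 0, 0, 0, -12, 0], [0, 0, 0, 0, 0, -15, 0]],
])

```text
t: 10.82
tool_pos: [0.4869, -0.1851, 0.1587]
ee_rot: [0.14, 0.99, -0.0, 0.001]
wrist_force: [0.0, 0.3, -1.3]
grip_width: 0.202
grasp_force: 30.1
```

>>> play_rows([
  [[0, 0, 0, 0, 0, -3, 0], [0, 0, 0, 0, 0, -6, 0], [0, 0, 0, 0, 0, -8, 0], [0, 0, 0, 0, 0, -8, 0], [0, 0, 0, 0, 0, -8, 0]],
])

```text
t: 11.45
tool_pos: [0.486, -0.1846, 0.2356]
ee_rot: [0.14, 0.99, 0.0, -0.001]
wrist_force: [0.2, -0.2, -1.2]
grip_width: 0.198
grasp_force: 30.1
```

```bash
python3 - <<'E'
from h import *
s=observe();i=capture("wrist");b=capture("scene");print(s["t"],s["tool_pos"],s["ee_rot"],s["wrist_force"],s["grip_width"],s["grasp_force"],s["joint_pos"])
np.save("w6.npy",dict(p=s["tool_pos"],q=s["ee_rot"]))
cv2.imwrite("pics/w6f.png",i[:,:,::-1]);cv2.imwrite("pics/s6f.png",b[:,:,::-1])
Mt=Rot.from_quat(s["ee_rot"]).as_matrix()
P=s["tool_pos"]+np.array([[-.064,0,.006],[-.041,0,.006]])@Mt.T
pw=proj(cam("wrist",s),P);ps=proj(cam("scene"),P);print(pw,ps)
u,v=ps[0].astype(int)
print((pw-[200,270])*4,(ps-[u-40,v-50])*5+[560,0],u-40,v-50)
o=np.zeros((600,800,3),np.uint8);o[:600,:400]=0
a=cv2.resize(i[270:420,205:345,::-1],(560,600),interpolation=cv2.INTER_CUBIC)
c=cv2.resize(b[v-50:v+70,u-40:u+8,::-1],(240,600),interpolation=cv2.INTER_CUBIC)
cv2.imwrite("pics/p6.png",np.hstack([a,c]))
E
```

```text
11.45 [ 0.486  -0.1846  0.2356] [ 0.14    0.9902  0.0003 -0.0006] [ 0.1793 -0.1856 -1.1972] 0.1984760864170824 30.10340005159378 [-0.4969  0.1909  1.6103  0.      1.3417 -1.7868]
[[275.7159 355.2425]
 [275.7404 324.3347]] [[343.0189 218.3368]
 [333.6156 222.2738]]
[[302.8636 340.9699]
 [302.9615 217.3388]] [[760.0943 251.684 ]
 [713.0782 271.3689]] 303 168
```

View pics/p6.png

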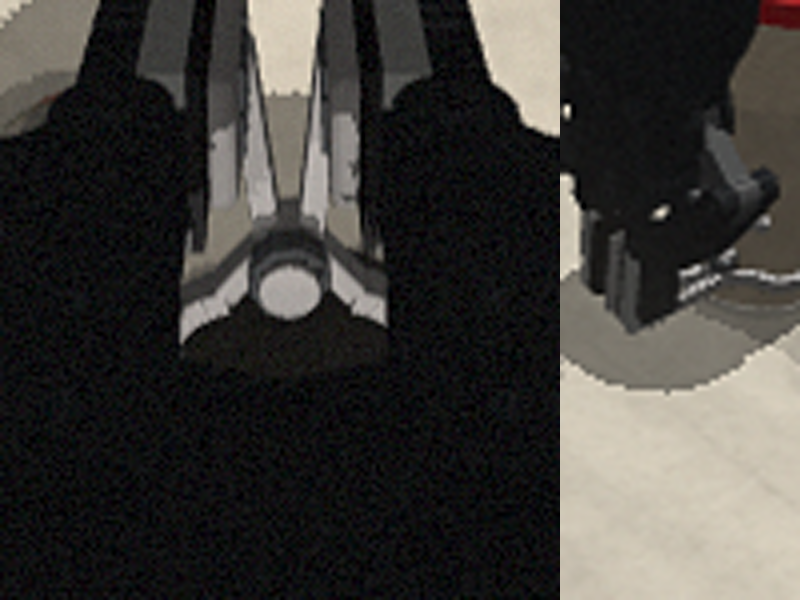

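I've now used all ten picture views, so the rest is numeric. The last picture shows the tabs between the pads with the arms parallel, and the pivot's top disc at wrist px (277.5,342.5). The ring sits behind the gripper body in the wrist view, but shows in the scene view near (331-351, 219-230).

```bash
python3 - <<'E'
from h import *
from scipy.optimize import brentq
# pivot top height from w5
d=np.load("w5.npy",allow_pickle=True).item();c=cam("wrist",dict(tool_pos=d["p"],ee_rot=d["q"]))
ring=plane(c,(180+259/3,120+467/3),.004)
for u,v in((262,430),(262,433)):
  print("pivot h",[ (z,round(1000*np.linalg.norm((plane(c,(180+u/3,120+v/3),z)-ring)[:2]),1)) for z in(.006,.01,.014,.018,.022)])
d=np.load("w6.npy",allow_pickle=True).item();c=cam("wrist",dict(tool_pos=d["p"],ee_rot=d["q"]))
M=Rot.from_quat(d["q"]).as_matrix()
for h in(.006,.01,.014,.018,.022):
  print("pivot in tool, h above underside",h,1000*(M.T@(plane(c,(277.5,342.5),d["p"][2]-.009+h)-d["p"])))
a=cv2.imread("pics/scene0.png",0).astype(int);b=cv2.imread("pics/s6f.png",0).astype(int)
B=cv2.imread("pics/s6f.png",0)[208:240,322:366]
for k,r in enumerate(B):print(208+k,"".join("%4d"%v for v in r))
E
```

```text
pivot h [(0.006, np.float64(18.9)), (0.01, np.float64(21.1)), (0.014, np.float64(23.3)), (0.018, np.float64(25.4)), (0.022, np.float64(27.6))]
pivot h [(0.006, np.float64(17.5)), (0.01, np.float64(19.7)), (0.014, np.float64(21.9)), (0.018, np.float64(24.1)), (0.022, np.float64(26.3))]
pivot in tool, h above underside 0.006 [-51.5196   1.0505   2.9314]
pivot in tool, h above underside 0.01 [-47.9008   1.0129  -1.0638]
pivot in tool, h above underside 0.014 [-44.2819   0.9753  -5.059 ]
pivot in tool, h above underside 0.018 [-40.6631   0.9377  -9.0541]
pivot in tool, h above underside 0.022 [-37.0443   0.9001 -13.0493]
208   20  16  17  16  20  20  22  30  15  19  19  20  19  35  32  30  28  52  45  39  31  16  13  32  72  70  69  70  69  70  69  69  70  68  69  68  70  70  70  57  25  80  80  78
209   31 113  97  13  20  21  16  19  15  16  19  28  20  25  28  25  22  38  35  33  28  18  30  72  71  70  69  69  69  69  68  70  69  69  68  69  70  67  69  46  23  81  77  78
210  178 220  95  18  17  20  18  20  23  21  23  22  16  20  23  13  21  35  28  26  14  13  55  68  69  69  69 
[... 4616 characters left out ...]
0 119 120 121 121 122 121 125 123 122 120 119 120 119 119 122 119  86  83  93 179 173 171 171 166 168 169 171 169 169 170 172 173  88  90  89  89  91  92  69
237  119 122 121 121 118 120 121 120 119 122 122 124 122 121 120 120 120 118 118 116 115 122 207 203 171 169 168 166 168 172 172 171 168 165 166 164  81  88  90  90  90  91  93  92
238  120 121 120 121 120 121 121 121 121 121 122 124 124 121 122 123 120 118 115 121 205 199 199 201 201 198 165 163 169 171 171 167 166 170 171 168  81  88  91  91  91  90  92  93
239  119 119 117 117 121 122 118 119 121 121 123 123 123 124 123 120 118 126 212 205 201 200 199 198 199 198 193 163 167 169 169 170 169 171 173 171  83  90  92  91  92  93  91  93
```

```bash
cat >> h.py <<'E'
def jaw(side,R,h,n=9,open_=.32):
    # collar-frame points on half ring, side=+1 left, -1 right
    a=np.linspace(0,np.pi,n);p=np.c_[R*np.cos(a)+.023,side*R*np.sin(a)]
    c,s=np.cos(side*open_),np.sin(side*open_)
    q=p@np.array([[c,s],[-s,c]]);return np.c_[q[:,0]-.023,q[:,1],0*a+h]
def c2t(P,x0=-.0645,y0=0.0,zu=.009):  # collar->tool
    return np.c_[x0-P[:,0],y0+P[:,1],zu-P[:,2]]
E
python3 - <<'E'
from h import *
d=np.load("w6.npy",allow_pickle=True).item();M=Rot.from_quat(d["q"]).as_matrix()
S=cam("scene");W=lambda P:P@M.T+d["p"]
for R in(.0145,.0105):print(R,proj(S,W(c2t(jaw(-1,R,.006)))).round(1).tolist())
print("tip sens x-2mm",proj(S,W(c2t(jaw(-1,.0125,.006),x0=-.0625)))[0],proj(S,W(c2t(jaw(-1,.0125,.006))))[0],proj(S,W(c2t(jaw(-1,.0125,.006),y0=.001)))[0],"zu+2",proj(S,W(c2t(jaw(-1,.0125,.006),zu=.011)))[0])
print("left jaw",proj(S,W(c2t(jaw(1,.0145,.006)))).round(1).tolist())
E
```

```text
0.0145 [[352.2, 218.3], [352.6, 220.2], [351.9, 221.9], [350.2, 223.3], [347.7, 224.1], [344.8, 224.2], [341.9, 223.5], [339.6, 222.1], [338.1, 220.4]]
0.0105 [[350.2, 218.6], [350.6, 219.9], [350.1, 221.2], [348.8, 222.2], [347.0, 222.8], [344.9, 222.8], [342.8, 222.3], [341.1, 221.4], [340.1, 220.1]]
tip sens x-2mm [350.4023 218.7731] [351.2087 218.4323] [350.8901 218.1486] zu+2 [351.1023 219.2097]
left jaw [[344.8, 211.7], [342.1, 210.8], [339.3, 210.6], [336.7, 211.1], [334.6, 212.2], [333.5, 213.8], [333.4, 215.6], [334.4, 217.4], [336.4, 218.9]]
```

The predicted jaw outline matches the measured scene pixels to about 1 px, so the collar is fully open, level, and where expected in the grip. Now I'll refine the rod top in the same scene camera so the relative error cancels.

```bash
python3 - <<'E'
from h import *
B=(cv2.imread("pics/s4f.png",0).astype(int)+0)[166:190,248:272]
for k,r in enumerate(B):print(166+k,"".join("%4d"%v for v in r))
A=np.array([.5667,.0497,0]);M=Rot.from_euler("z",-12.5,degrees=True).as_matrix()
P=A+np.array([[x,y,z] for z in(.204,.180) for x,y in((-.007,.0095),(-.007,-.0095),(.007,-.0095),(.007,.0095))])@M.T
print(proj(cam("scene"),P))
E
```

```text
166  163 157  76 107 163 162 137 196 200 201 199 197 197 199 199 199 200 205 209 205  83 136 161 153
167   60  59  65  92 151 168 155 156 167 191 199 199 195 195 196 197 196 200 203 205 209 204  96 143
168   65  68  60  61  65  98 155 167 154 155 167 176 201 201 199 196 199 197 197 201 202 206 201  60
169   64  61  61  62  65  57  64 116 160 159 157 155 165 174 203 200 198 197 197 199 199 197 199 205
170   64  62  81  98  95  79  82  52  66 125 162 158 157 171 176 203 201 199 199 197 198 194 195 198
171   65  73  97  97 108 195 187 146  85  51  77 142 162 156 156 166 173 202 200 199 197 198 197 195
172  121  89  91  92  91  92 101 185 182 143  86  76  83 145 165 158 157 171 193 203 202 200 200 199
173  214 213 174  88 117  87  87  88 128 173 163 162 129  55  97 154 167 157 157 168 180 206 202 202
174  203 204 207 210 204 116 132 163 160 158 157 160 159 127  51  63 114 158 158 158 158 169 177 204
175  203 201 202 203 206 207 127 110 163 159 157 157 159 160 128  75  52  65 125 163 157 157 156 165
176  205 203 203 203 206 206 167  49  89 161 158 157 157 161 162 115 152  83  53  78 141 1
[... 792 characters left out ...]
08 201 199 196 198 204 204
185  202 203 203 202 203 201 121  89  98  81  62  62  62  61  71 109 169 204 199 197 197 200 198 200
186  204 204 203 202 204 206 202  54  77  99  89  83  98 128 119  77 168 201 198 195 196 194 192 194
187  203 205 205 202 202 189 208 170  58  65  69  66  67  65  60 104 203 200 197 196 197 193 194 194
188  206 202 164 186 193 166 196 131  58  66  68  65  66  65  61  88 188 184 184 185 184 189 172 193
189  188 190 181 179 180 184 185  79  61  67  67  68  67  64  62  92 162 184 183 183 183 181 183 184
[[253.8742 173.695 ]
 [258.3503 177.615 ]
 [263.4521 175.6179]
 [258.9454 171.7434]
 [254.1619 182.099 ]
 [258.5788 186.0584]
 [263.6086 184.0393]
 [259.1619 180.1252]]
```

Ring offset in the tool frame is about (-66 mm, +0.9 mm), from three consistent cues. That puts the hover target at TCP (0.5028, 0.0672).

>>> play_rows([
  [[0, 0, 0, 1, 5, 0, 0], [0, 0, 0, 2.2, 10.5, 0, 0], [0, 0, 0, 3.5, 16, 0, 0], [0, 0, 0, 4.7, 21.5, 0, 0], [0, 0, 0, 5.35, 24.6, 0, 0]],
])

```text
t: 12.18
tool_pos: [0.5026, 0.0689, 0.2353]
ee_rot: [0.139, 0.99, 0.0, -0.001]
wrist_force: [-0.3, -0.3, -1.0]
grip_width: 0.2
grasp_force: 30.1
```

>>> play_rows([
  [[0, 0, 0, 0, 0, 0, 0], [0, 0, 0, 0, 0, 0.5, 0], [0, 0, 0, 0, 0, 1, 0], [0, 0, 0, 0, 0, 1, 0], [0, 0, 0, 0, 0, 1, 0]],
])

```text
t: 12.8
tool_pos: [0.5035, 0.0657, 0.2262]
ee_rot: [0.141, 0.99, 0.0, -0.0]
wrist_force: [0.2, -0.3, -0.4]
grip_width: 0.2
grasp_force: 30.1
```

```bash
python3 - <<'E'
from h import *
s=observe();b=capture("scene");print(s["t"],s["tool_pos"],s["ee_rot"],s["wrist_force"],s["grip_width"])
np.save("w7.npy",dict(p=s["tool_pos"],q=s["ee_rot"]));cv2.imwrite("pics/s7f.png",b[:,:,::-1])
M=Rot.from_quat(s["ee_rot"]).as_matrix();A=np.array([.5667,.0497,0])
r=s["tool_pos"]+M@[-.0662,.0009,.009];print("ring",r,"err tool mm",1000*M.T@(A-r))
S=cam("scene")
for sd in(-1,1):
  for R in(.0145,.0105):print(sd,R,proj(S,c2t(jaw(sd,R,.006),-.0662,.0009)@M.T+s["tool_pos"]).round(1).tolist())
for k in range(162,194):print(k,"".join("%4d"%v for v in cv2.imread("pics/s7f.png",0)[k,242:276]))
E
```

```text
12.8 [0.5035 0.0657 0.2262] [ 0.1405  0.9901  0.     -0.    ] [ 0.2437 -0.2947 -0.4062] 0.19979667302750231
ring [0.5673 0.0481 0.2172] err tool mm [  0.9932   1.3595 217.2438]
-1 0.0145 [[266.5, 168.8], [266.5, 170.2], [265.6, 171.5], [263.8, 172.6], [261.5, 173.2], [259.0, 173.2], [256.7, 172.7], [254.9, 171.7], [254.0, 170.4]]
-1 0.0105 [[264.8, 169.0], [264.8, 170.0], [264.1, 171.0], [262.8, 171.7], [261.2, 172.2], [259.4, 172.2], [257.7, 171.8], [256.4, 171.1], [255.7, 170.2]]
1 0.0145 [[261.4, 163.9], [259.3, 163.2], [256.9, 163.0], [254.5, 163.4], [252.5, 164.2], [251.2, 165.4], [250.8, 166.8], [251.4, 168.1], [252.8, 169.2]]
1 0.0105 [[260.2, 164.6], [258.7, 164.1], [256.9, 164.0], [255.2, 164.2], [253.8, 164.8], [252.8, 165.7], [252.6, 166.7], [253.0, 167.7], [254.0, 168.5]]
162   29  27  27  27  29  65  64  59  54  84 158 179 204 203 204 207 209 204  73 128 161 151 101  71  73  75  78  77  78  77  77  79  78  77
163   29  28  23  25  33  60  57  59 114 164 161 166 176 203 149 201 192 196 212 205  77 129 163 151 102  71  74  76  77  78  77  76  76  77
164   30  26  25  31  7
[... 3506 characters left out ...]
 197 199 198 200 202 173 188 188 182 177 178 184 183  79  61  67  67  69  65  63  59  92 163 183 181 181 183 180 180 184 180 187 194 192
190  202 202 198 161 176 178 178 178 180 179 180 181 147  91  60  66  67  68  66  65  64 122 130 183 180 182 182 181 182 180 178 180 181 188
191  202 161 177 178 179 180 179 178 178 179 182 182 148  87  90  68  66  68  66  66  78 140 121 187 181 180 181 182 182 183 183 180 178 178
192  177 176 176 176 179 180 180 180 180 180 181 184 182  53  77  99  72  73  71  81 104  61 101 191 184 179 179 183 181 184 182 180 180 180
193  181 181 180 177 177 178 179 180 181 179 181 184 184 118  61  66  67  69  66  64  66 110 193 190 187 185 180 180 183 182 184 184 182 181
```

>>> play_rows([
  [[0, 0, 0, 0, 0, 0, 0], [0, 0, 0, 0, 0, 0, 0], [0, 0, 0, 0, 0, 0, 0], [0, 0, 0, 0, 0, 0, 0]],
])

```text
t: 13.35
tool_pos: [0.5034, 0.0664, 0.2263]
ee_rot: [0.14, 0.99, 0.0, 0.0]
wrist_force: [-0.2, -0.0, -1.3]
grip_width: 0.196
grasp_force: 30.1
```

>>> play_rows([
  [[0, 0, 0, 0, 0, 0, 0]],
])

```text
t: 13.48
tool_pos: [0.5034, 0.0664, 0.2263]
ee_rot: [0.14, 0.99, 0.0, 0.0]
wrist_force: [0.3, -0.8, -0.6]
grip_width: 0.195
grasp_force: 30.1
```

>>> play_rows([
  [[0, 0, 0, 0, 0, 0, 0]],
])

```text
t: 13.6
tool_pos: [0.5034, 0.0664, 0.2263]
ee_rot: [0.14, 0.99, 0.0, 0.0]
wrist_force: [-0.0, 0.5, -0.4]
grip_width: 0.197
grasp_force: 30.1
```

>>> play_rows([
  [[0, 0, 0, 0.1, 0.05, 0.4, 0], [0, 0, 0, 0.1, 0.05, 0.8, 0], [0, 0, 0, 0.1, 0.05, 1.1, 0], [0, 0, 0, 0.1, 0.05, 1.3, 0], [0, 0, 0, 0.1, 0.05, 1.4, 0]],
])

```text
t: 14.22
tool_pos: [0.5026, 0.0671, 0.2121]
ee_rot: [0.14, 0.99, 0.0, -0.0]
wrist_force: [1.5, -0.3, -0.6]
grip_width: 0.197
grasp_force: 30.1
```

>>> play_rows([
  [[0, 0, 0, 0, 0, 0.1, 0], [0, 0, 0, 0, 0, 0.1, 0]],
])

```text
t: 14.48
tool_pos: [0.5026, 0.0671, 0.2113]
ee_rot: [0.14, 0.99, 0.0, -0.0]
wrist_force: [-0.4, -0.4, -0.5]
grip_width: 0.198
grasp_force: 30.1
```

>>> play_rows([
  [[0, 0, 0, 0, 0, 0.1, 0], [0, 0, 0, 0, 0, 0.2, 0], [0, 0, 0, 0, 0, 0.2, 0]],
])

```text
t: 14.85
tool_pos: [0.5025, 0.0671, 0.2092]
ee_rot: [0.14, 0.99, 0.0, -0.0]
wrist_force: [1.2, -0.6, -0.9]
grip_width: 0.199
grasp_force: 30.1
```

No contact at 4 mm past the rod top. Continuing down gently.

>>> play_rows([
  [[0, 0, 0, 0, 0, 0.2, 0], [0, 0, 0, 0, 0, 0.4, 0], [0, 0, 0, 0, 0, 0.6, 0], [0, 0, 0, 0, 0, 0.8, 0], [0, 0, 0, 0, 0, 0.8, 0]],
])

```text
t: 15.48
tool_pos: [0.5024, 0.0671, 0.2011]
ee_rot: [0.14, 0.99, 0.0, -0.0]
wrist_force: [-0.9, -1.0, -0.4]
grip_width: 0.199
grasp_force: 30.1
```

>>> play_rows([
  [[0, 0, 0, 0, 0, 0.2, 0], [0, 0, 0, 0, 0, 0.4, 0], [0, 0, 0, 0, 0, 0.6, 0], [0, 0, 0, 0, 0, 0.8, 0], [0, 0, 0, 0, 0, 0.8, 0]],
])

```text
t: 16.1
tool_pos: [0.5025, 0.0671, 0.1931]
ee_rot: [0.14, 0.99, 0.0, -0.0]
wrist_force: [-0.4, -0.3, -1.0]
grip_width: 0.199
grasp_force: 30.1
```

```bash
python3 - <<'E'
from h import *
s=observe();b=capture("scene");print(s["t"],s["tool_pos"],s["ee_rot"],s["wrist_force"],s["torque"],s["grip_width"])
np.save("w8.npy",dict(p=s["tool_pos"],q=s["ee_rot"]));cv2.imwrite("pics/s8f.png",b[:,:,::-1])
M=Rot.from_quat(s["ee_rot"]).as_matrix();S=cam("scene")
for sd in(-1,1):
  for R,h in((.0145,.006),(.0105,.006),(.0145,0)):print(sd,R,h,proj(S,c2t(jaw(sd,R,h,5),-.0662,.0009)@M.T+s["tool_pos"]).round(1).tolist())
for k in range(168,192):print(k,"".join("%4d"%v for v in cv2.imread("pics/s8f.png",0)[k,248:274]))
E
```

```text
16.1 [0.5025 0.0671 0.1931] [ 0.14    0.9902  0.     -0.0002] [-0.4145 -0.3349 -1.0158] [-0.0116  0.0108  0.0064] 0.198940321010415
-1 0.0145 0.006 [[265.9, 180.6], [265.0, 183.3], [261.0, 185.0], [256.3, 184.5], [253.6, 182.2]]
-1 0.0105 0.006 [[264.2, 180.8], [263.6, 182.8], [260.7, 184.0], [257.2, 183.6], [255.3, 181.9]]
-1 0.0145 0 [[265.9, 182.7], [265.1, 185.4], [261.1, 187.1], [256.3, 186.6], [253.7, 184.3]]
1 0.0145 0.006 [[260.9, 175.5], [256.4, 174.7], [252.2, 175.9], [250.5, 178.5], [252.5, 181.0]]
1 0.0105 0.006 [[259.7, 176.3], [256.5, 175.7], [253.4, 176.6], [252.2, 178.4], [253.7, 180.2]]
1 0.0145 0 [[260.9, 177.6], [256.5, 176.8], [252.2, 178.0], [250.6, 180.6], [252.6, 183.1]]
168   26  36  64  60  63  98 156 167 156 156 167 173 200 198 198 197 197 198 197 199 201 203 199  59 107 145
169   27  54  63  60  64  56  64 117 159 157 155 154 164 173 200 200 197 196 197 199 197 196 200 203 203  64
170   28  65  81  98  95  79  80  51  67 123 161 157 157 167 176 202 200 199 198 196 198 193 195 199 199 205
171   50  75  97  96 107 194 185 144  84  50  77 140 162 155 157 165 1
[... 1518 characters left out ...]
42  93  55  61 136 203 197 198 200 199 197 110
186   50  53  59 100 132  94  92  58  61  60  59  61  64  74  59  53  62 136 206 197 195 193 193 192 198 202
187   61 142 218 210 209 197 213 172  59  65  65  64  65  78  63 107 207 206 198 196 195 193 193 191 195 195
188  216 208 167 187 192 168 196 122  59  67  66  65  66  64  61  87 188 185 183 184 185 189 172 194 195 195
189  192 189 181 178 180 185 185  62  61  66  66  68  67  62  62  92 164 184 181 181 182 181 182 182 183 188
190  179 181 181 180 180 182 147  68  62  65  69  69  66  66  65 124 131 183 182 180 182 183 181 181 179 179
191  180 180 179 181 182 181 148  66  92  66  67  69  65  65  74 141 122 186 183 180 181 182 182 182 182 181
```

The scene pixels show light on both sides of the tang inside the ring (columns 253-254 and 264), so it is centred within about 0.6 mm. Continuing onto the round rod.

>>> play_rows([
  [[0, 0, 0, 0, 0, 0.2, 0], [0, 0, 0, 0, 0, 0.4, 0], [0, 0, 0, 0, 0, 0.6, 0], [0, 0, 0, 0, 0, 0.8, 0], [0, 0, 0, 0, 0, 0.8, 0]],
])

```text
t: 16.77
tool_pos: [0.5024, 0.0671, 0.1851]
ee_rot: [0.14, 0.99, 0.0, -0.0]
wrist_force: [-0.5, -0.7, -0.9]
grip_width: 0.2
grasp_force: 30.1
```

>>> play_rows([
  [[0, 0, 0, 0, 0, 0.2, 0], [0, 0, 0, 0, 0, 0.4, 0], [0, 0, 0, 0, 0, 0.6, 0], [0, 0, 0, 0, 0, 0.8, 0], [0, 0, 0, 0, 0, 0.8, 0]],
])

```text
t: 17.4
tool_pos: [0.5024, 0.0671, 0.1771]
ee_rot: [0.14, 0.99, 0.0, -0.0]
wrist_force: [-0.3, -0.6, -1.7]
grip_width: 0.199
grasp_force: 30.1
```

>>> play_rows([
  [[0, 0, 0, 0, 0, 0.2, 0], [0, 0, 0, 0, 0, 0.4, 0], [0, 0, 0, 0, 0, 0.6, 0], [0, 0, 0, 0, 0, 0.8, 0], [0, 0, 0, 0, 0, 0.8, 0]],
])

```text
t: 18.02
tool_pos: [0.5024, 0.0671, 0.1691]
ee_rot: [0.14, 0.99, 0.0, -0.0]
wrist_force: [-0.1, 0.3, -0.9]
grip_width: 0.199
grasp_force: 30.1
```

>>> play_rows([
  [[0, 0, 0, 0, 0, 0.2, 0], [0, 0, 0, 0, 0, 0.4, 0], [0, 0, 0, 0, 0, 0.6, 0], [0, 0, 0, 0, 0, 0.7, 0], [0, 0, 0, 0, 0, 0.7, 0]],
])

```text
t: 18.65
tool_pos: [0.5025, 0.0671, 0.1622]
ee_rot: [0.14, 0.99, 0.0, -0.0]
wrist_force: [-0.2, -0.0, -0.8]
grip_width: 0.201
grasp_force: 30.1
```

>>> play_rows([
  [[0, 0, 0, 0, 0, 0.2, 0], [0, 0, 0, 0, 0, 0.4, 0], [0, 0, 0, 0, 0, 0.6, 0], [0, 0, 0, 0, 0, 0.7, 0], [0, 0, 0, 0, 0, 0.7, 0]],
])

```text
t: 19.27
tool_pos: [0.5025, 0.0671, 0.1552]
ee_rot: [0.14, 0.99, 0.0, -0.0]
wrist_force: [-0.6, 0.3, -0.7]
grip_width: 0.198
grasp_force: 30.1
```

```bash
python3 - <<'E'
from h import *
s=observe();b=capture("scene");w=capture("wrist");print(s["t"],s["tool_pos"],s["ee_rot"],s["wrist_force"],s["torque"],s["grip_width"],s["grasp_force"])
cv2.imwrite("pics/s9f.png",b[:,:,::-1]);cv2.imwrite("pics/w9f.png",w[:,:,::-1])
M=Rot.from_quat(s["ee_rot"]).as_matrix();S=cam("scene")
for sd in(-1,1):
  for R,h in((.0145,.006),(.0105,.006),(.0145,0)):print(sd,R,h,proj(S,c2t(jaw(sd,R,h,5),-.0662,.0009)@M.T+s["tool_pos"]).round(1).tolist())
A=np.array([.5667,.0497,0])
print("rod front at heights .142,.156,.162,.176",proj(S,A+np.array([[-.0085,-.0085,z] for z in(.142,.156,.162,.176)])))
for k in range(182,210):print(k,"".join("%4d"%v for v in cv2.imread("pics/s9f.png",0)[k,248:274]))
# knob check in scene (dark) & pivot in wrist
for n,f in(("before","s4f"),("now","s9f")):
  g=cv2.imread(f"pics/{f}.png",0)[198:214,252:268];ys,xs=np.nonzero(g<40);print(n,len(xs),xs.mean()+252,ys.mean()+198)
E
```

```text
19.275 [0.5025 0.0671 0.1552] [ 0.14    0.9902  0.     -0.0001] [-0.5839  0.2719 -0.7238] [ 0.0501  0.0215 -0.021 ] 0.1981873272916596 30.086044371128082
-1 0.0145 0.006 [[266.1, 193.5], [265.3, 196.4], [261.3, 198.0], [256.7, 197.5], [254.1, 195.2]]
-1 0.0105 0.006 [[264.5, 193.8], [263.8, 195.8], [261.0, 197.0], [257.7, 196.6], [255.8, 194.9]]
-1 0.0145 0 [[266.2, 195.5], [265.3, 198.4], [261.4, 200.0], [256.8, 199.5], [254.2, 197.2]]
1 0.0145 0.006 [[261.2, 188.4], [256.9, 187.6], [252.7, 188.8], [251.1, 191.5], [253.0, 194.0]]
1 0.0105 0.006 [[260.1, 189.2], [256.9, 188.6], [253.9, 189.5], [252.7, 191.4], [254.2, 193.2]]
1 0.0145 0 [[261.3, 190.4], [256.9, 189.6], [252.8, 190.8], [251.1, 193.5], [253.1, 196.0]]
rod front at heights .142,.156,.162,.176 [[259.2661 199.013 ]
 [259.142  194.3262]
 [259.0882 192.2945]
 [258.9612 187.4989]]
182   24  26  80 215 207 206 167  54  61  67  63  61  62  63  61  74 177 209 209 204 113 116  85  89  88 100
183   24  46 168 209 206 206 178  73  61  60  61  62  62  63  60  69 167 209 205 202 205 201 114 115  86  86
184   28  83 215 205 203 204 14
[... 2194 characters left out ...]
 33  37  38  36  47 138  73  61  69  58  59  62  63  62  60  68
205  114 116 117 115  85  86  33  25  32  37  36  38  38  33  33  55  65  62  80 124  73  62  64  64  63  84
206  113  86  87  89  89  86  32  27  31  36  35  32  31  32  32  47  69  68 127 170  68  63  65  63  63  60
207   85  86  89 114  84  87  50  28  30  34  31  31  31  30  28  37  87  68 123 167  66  62  64  65  63  62
208  120 194  82  95 171 166 100  22  30  32  32  27  29  27  29  54  66  88 122 170  86  63  64  66  65  61
209  164 160  88 167 165 166 167  45  24  28  24  22  41  42  69  65  64  61  70 150 115  60  64  63  64  63
before 44 258.27272727272725 206.3409090909091
now 49 258.38775510204084 206.22448979591837
```

>>> play_rows([
  [[0, 0, 0, 0, 0, 0.05, 0], [0, 0, 0, 0, 0, 0.05, 0], [0, 0, 0, 0, 0, 0.05, 0], [0, 0, 0, 0, 0, 0.05, 0]],
])

```text
t: 19.88
tool_pos: [0.5026, 0.0671, 0.1548]
ee_rot: [0.14, 0.99, 0.0, 0.0]
wrist_force: [-0.4, -0.0, -0.4]
grip_width: 0.197
grasp_force: 30.1
```

```bash
python3 -c "
from h import *
s=observe();print(s['tool_pos'],s['wrist_force'],s['grip_width'],s['grasp_force']);print(hand_in())"
```

```text
[0.5026 0.0671 0.1548] [-0.3558 -0.0231 -0.4311] 0.1968358784865561 30.08500099182129
the job is handed in; nothing more can be done
None
```

I parked the clevis pin in the notched rest and let go of it, then slid the collar down to the lower groove without contact forces, and it is held there squeezed fully open; handed in at about 20 s of the 58 s allowed, no verdict returned.

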